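Close the clamshell board tester, pin it and hold it pressed

ROBOT

A 7-joint arm with a two-finger parallel gripper is mounted at the origin on the work surface. World frame = base frame: x ahead of the robot, y to its left, z up, the work surface at z = 0. Lengths are in mm, angles in rad, forces in N, time in s.
With the tool pointing down it reaches from about 425 to 925 mm from the base axis. Payload 6.8 kg.
Tool frame: the origin (TCP) lies between the finger pads; the fingertips stand 8 mm ahead of it and the grasp point (between the pads) lies 11 mm behind it (tips_ahead is the distance from the TCP to the fingertips, in mm); x points along the fingers, y is the direction in which the jaws open and shut, and the axes are right-handed (so a half turn about x gives the same grasp; the last joint's range is limited). The gripper opens to 85 mm and grips with 20 to 120 N. Pads are 22 mm wide; open, the fingers measure 114 mm over their backs; the gripper's body (76 mm by 85 mm) begins 54 mm behind the grasp point. The pads swing forward as they close: fully open they stand 13 mm farther back than shut.
Start: joints at [-1.383, 0.477, 0.022, 1.555, -0.011, 1.109, -0.083], TCP at [196.762, 645.703, 208.008] pointing down, gripper open.
Joint ranges: [-2.96, 2.96], [-0.34, 2.1], [-1.41, 1.46], [0.24, 2.44], [-1.37, 4.51], [0.17, 1.92], [-2.96, 2.96]. Speed limits (rad/s): [2.39, 2.39, 3.14, 3.14, 3.14, 3.14, 3.14].

INTERFACE

Orientations are given as a rotation vector (axis times angle).
In Python, from workcell import * gives the robot as it stands.
- The arm moves only by the shell command python3 -m handwheel 'ROWS'. ROWS is JSON, a list of rows, each a list of 5 numbers: the shift along the tool's x, y, z in mm, then the turn about the tool's x in rad, then the finger opening in mm, from 0 to 85.4. A call has 1 to 10 rows; each row is the pose to reach, as a shift and turn from the pose commanded when the call began, along the tool's axes at that moment; what a row does not reach only later rows make up. A row lasts 1/10 s, in which the tool goes at most 50 mm and 8.59 degrees, less where a joint would pass 70% of its speed; a pose out of reach is approached as far as the arm can. A call with a gripper value outside its range is refused whole. The fingers move at their own pace and stop on an object; the grip force is fixed at half the most. Time passes only in rows, so rows that repeat a pose let the fingers close. It gives the time, the measured TCP pose, the force and the opening at its end, in the units of the state.
- observe(): the state, without advancing time (a new reading comes with each control period).
- camera(name): name is "scene" or "side" or "wrist"; returns a dict with "pixels" (384x512x3 uint8, red, green, blue), "depth" (384x512 float32, mm along the optical axis (not along the pixel's ray), 0 where there is no reading), "fx", "fy", "cx", "cy" (pixels), "extrinsics" (4x4, takes a point from camera to world coordinates); the wrist camera has in their place "T_tool_cam" (4x4, takes a point from camera to tool coordinates, whose origin is the TCP and whose axes are the tool frame's). Camera axes: x right, y up, looking along -z (the intrinsics and any distortion apply to the point x, -y, -z); pixel columns grow to the right and rows downward; lengths in mm; the calibration is good to about 2 mm. A picture is of the moment at which its call begins: read the wrist's pose just before it.
- sign_off(): hands the job in, once; it reports no verdict.
The state is a dict: "time": time; "q": joint angles; "qd": joint speeds; "joint_torque": joint torques, N m; "tool_pos": TCP position; "eef_rot": TCP orientation; "ft_force": force on the tool from outside, world axes, zero at the start; "moment": the same for the moment, N m; "grip_width": opening from 0.0 (shut) to 1.0 (fully open).
Only numpy, scipy, OpenCV 4.12 (cv2) and the standard library are available. Lean on these libraries where they do the work, as an engineer would, in place of code of your own. Each camera call takes 0.05 s, during which the arm holds its last target.

TASK

Swing the open lid of the clamshell circuit-board tester gently down onto the board lying in it, take the guide pin with the red knob from the pin stand and push it down through the hole in the lid's front tab into the base. The board sits on sprung contacts that lift the lid, so press the pin down by its knob until the lid is fully shut, and finish while still holding it pressed down like that: do not let go. Leave the other pins and everything else on the bench where they are.

Things in the scene. Friction and masses are not known exactly. Their poses are not given: they have to be found in the camera images.
- fixture: Clamshell circuit-board tester: grey box 190 mm (x) by 200 mm (y), deck 55 mm high, fixed to the bench. Origin: centre of its underside. Its front is -x, the lid hinges along y at its rear (+x).
- lid (a joint): Opening angle of the lid (rad): 0 = fully shut (level), 1.57 = upright, 1.85 = fully open, leaning to the rear. The hinge is stiff (0.3 N m friction): the lid stays where it is left. Lowered onto the sprung board and let go, it springs up and rests at about 0.03; pressing it from there to 0, a firm stop, takes about 8 N at the tab's hole.
- lid_hinge (a point): Middle of the hinge axis, on the fixture: 85 mm behind its origin (fixture +x), 75 mm above the bench. The axis is the fixture's y.
- lid_push (a point): On the lid's outer face (top when shut), middle of its front frame bar, 130 mm from the hinge axis: a good place to push it shut. z axis: the face's outward normal. The lid is an aluminium frame with clear windows, 10 mm thick (hinge axis at mid-thickness), 150 mm wide, reaching 141 mm from the axis, plus a front tab 66 mm wide reaching to 184 mm.
- lid_hole (a point): Centre of the lid tab's hole at the outer (top when shut) face, 161.5 mm from the hinge; a brass-rimmed through hole of 12.5 mm diameter, moves with the lid.
- base_hole (a point): Mouth of the matching hole in the base's steel bush block, 70 mm above the bench, 76.5 mm in front of the fixture's origin (fixture -x); 12.5 mm diameter, upright, 40 mm deep. With the lid shut it lies 10 mm under the top of the lid's hole.
- nest (a point): Centre of the top of the tester's sprung probe plate, unpressed, on which the board lies: 60 mm above the bench, 5 mm behind the fixture's origin.
- board: Green circuit board under test, 100 x 120 x 4 mm, loose, already lying in the tester between short steel locating posts on the black sprung probe plate (which gives about 4 mm, 4 to 15 N). Origin: centre of its underside.
- guide_pin: The red-knobbed guide pin. Origin: its tip's centre, z up the shaft. Steel shaft 10 mm diameter, 45 mm long, coned to 5 mm over the last 6 mm; collar 20 mm diameter from 45 to 61 mm; red knob 30 mm diameter from 61 to 81 mm. About 60 g. Starts upright in one hole of the pin stand, collar on its top, knob 66 to 86 mm above the bench. Home: collar on the lid's tab, tip 35 mm above the bench.
- pin_knob (a point): Centre of the red knob, 71 mm above the pin's tip: grip it here.
- pin_stand: Grey plastic block 60 mm (x) by 200 mm (y) by 50 mm high, fixed to the bench, with three upright 12.5 mm through holes in a row along its y, 65 mm apart. Origin: centre of its underside.
- blue_pin: Another tester's pin, same shape with a blue knob and an 8 mm shaft, standing in the stand. Leave it. Origin: its tip.
- black_pin: Another tester's pin, same shape with a black knob and a 6 mm shaft, standing in the stand. Leave it. Origin: its tip.
- multimeter: Yellow multimeter lying on the bench, 180 x 85 x 38 mm. Leave it. Origin: centre of its underside.
- load_cell: Round steel load cell, 60 mm diameter, 44 mm high. Leave it. Origin: centre of its underside.
- screwdriver: Screwdriver lying on the bench, 200 mm long. Leave it.
- caliper: Digital caliper lying on the bench, 235 mm long. Leave it. Origin: middle of its beam, underside.
- spare_board: A second green board lying in the blue tray beside the tester. Leave it. Origin: centre of its underside.
There are look-alikes about, which are no part of the job. Leave any pink look-alike of the board alone.

How it is judged:
By the outcome, as a careful person would: the job done as asked, in the order asked, and still so for the second after the job is handed in, while the arm keeps its last pose, push and grip.
It also fails if it takes over 54 s, if anything falls off the work surface, if the arm or the gripper's body presses on something with over 40 N, if the wrist force passes 120 N, or if a joint passes its speed limit or range.

## Working session

There is one attempt and no reset: what is moved stays moved. The work goes in short steps, Python scripts to look and compute and a shell command to move; the robot and the scene stay as the last step left them, time stands still between calls to the robot, and variables do not carry over. Pictures are saved under pics/ and viewed, and the job is handed in when it is done.

```bash
ls; mkdir -p pics; cat > h.py <<'E'
from workcell import *
import numpy as np, cv2
from scipy.spatial.transform import Rotation as R
def T_tool(o):
    T=np.eye(4);T[:3,:3]=R.from_rotvec(o["eef_rot"]).as_matrix();T[:3,3]=o["tool_pos"];return T
def snap(name,f):
    o=observe();c=camera(name)
    E=c["extrinsics"] if name!="wrist" else T_tool(o)@np.array(c["T_tool_cam"])
    c["E"]=np.array(E)
    cv2.imwrite(f"pics/{f}.png",c["pixels"][:,:,::-1])
    np.savez(f"pics/{f}.npz",p=c["pixels"],d=c["depth"],E=c["E"],k=[c["fx"],c["fy"],c["cx"],c["cy"]])
    return c
def cloud(f):
    z=np.load(f"pics/{f}.npz");fx,fy,cx,cy=z["k"];d=z["d"]
    v,u=np.mgrid[:384,:512]
    P=np.stack([(u-cx)/fx*d,-(v-cy)/fy*d,-d,np.ones_like(d)],-1)@z["E"].T
    P=P[...,:3];P[d==0]=np.nan
    return P,z["p"]
def proj(f,X):
    z=np.load(f"pics/{f}.npz");fx,fy,cx,cy=z["k"]
    c=np.linalg.inv(z["E"])@np.append(X,1)
    return cx+fx*c[0]/-c[2],cy-fy*c[1]/-c[2]
E
python3 - <<'E'
from h import *
o=observe();print(o);
print(R.from_rotvec(o["eef_rot"]).as_matrix().round(3))
for n in("scene","side","wrist"):
    c=snap(n,n+"0");print(n,[k for k in c], c["fx"],c["cx"],c["cy"],c["E"].round(2).tolist(),(c["depth"]>0).mean())
E
```

```text
pics
{'time': 0.0, 'q': array([-1.38310776,  0.47781092,  0.02231827,  1.55644544, -0.0114965 ,
        1.10925525, -0.08311041]), 'qd': array([-2.74195504e-04,  5.50376625e-04, -1.01365389e-03,  6.07176057e-04,
        1.43963540e-03, -2.58836778e-05, -2.58408055e-04]), 'joint_torque': array([-1.09854800e-04, -5.96442819e+01,  1.60793625e+00, -2.81203938e+01,
        1.24320877e-02,  9.09651106e-03,  1.91646950e-05]), 'tool_pos': array([196.58249783, 645.09417598, 207.02059738]), 'eef_rot': array([ 0.23073134,  1.55844041, -0.23354484]), 'ft_force': array([0.75794754, 0.40081786, 0.40135322]), 'moment': array([0.00152448, 0.00308914, 0.05948595]), 'grip_width': 0.9991375646983072}
[[-0.     0.291  0.957]
 [-0.002  0.957 -0.291]
 [-1.    -0.002  0.   ]]
scene ['pixels', 'depth', 'fx', 'fy', 'cx', 'cy', 'extrinsics', 'E'] 357.5171291611464 255.78442128177517 190.14593559735485 [[-0.81, -0.43, 0.39, 925.45], [0.58, -0.62, 0.53, 541.66], [0.01, 0.66, 0.75, 788.13], [0.0, 0.0, 0.0, 1.0]] 0.9959055582682291
side ['pixels', 'depth', 'fx', 'fy', 'cx', 'cy', 'extrinsics', 'E'] 457.0816086390989 253.64373100193586 194.23395133074013 [[0.92, 0.25, -0.29, 153.5], [-0.38, 0.62, -0.68, -933.71], [0.01, 0.74, 0.67, 1018.32], [0.0, 0.0, 0.0, 1.0]] 0.9957275390625
wrist ['pixels', 'depth', 'fx', 'fy', 'cx', 'cy', 'T_tool_cam', 'E'] 287.9096021342487 258.5536522248125 194.6289886869187 [[0.29, -0.91, -0.29, 121.9], [0.96, 0.28, 0.09, 668.15], [-0.0, -0.31, 0.95, 374.36], [0.0, 0.0, 0.0, 1.0]] 0.9962870279947916
```

View pics/scene0.png

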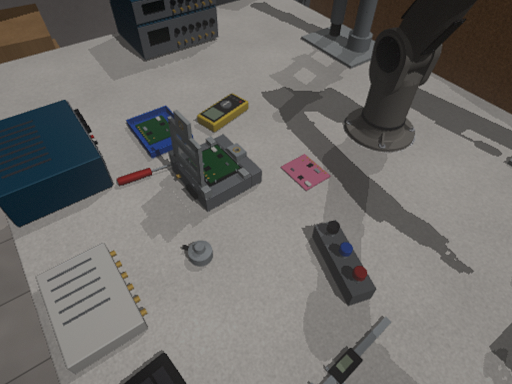

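View pics/side0.png

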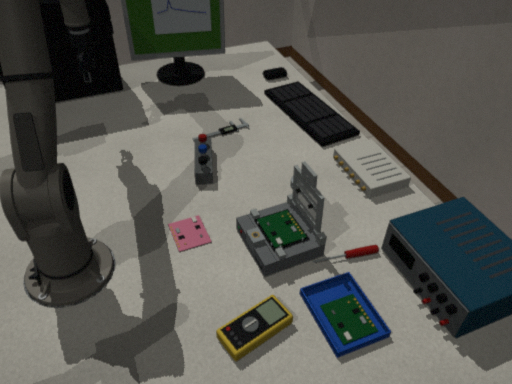

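View pics/wrist0.png

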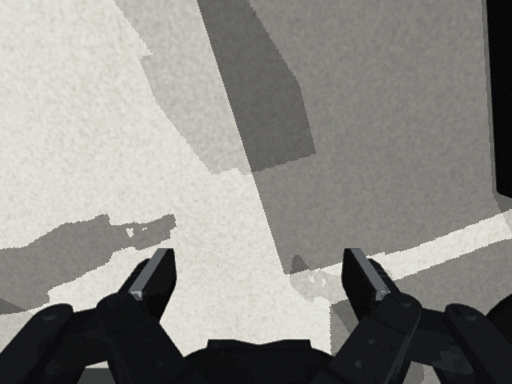

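The scene view shows the tester at about (215,175) with its lid up, and the stand with the red knob at (360,272), blue at (346,248) and black at (333,228). In the side view the tester is at (283,232) and the red knob at (202,138).

```bash
python3 - <<'E'
from h import *
for f in("scene0","side0"):
    P,p=cloud(f);h=cv2.cvtColor(p,cv2.COLOR_RGB2HSV)
    z=P[...,2]
    print(f,"bench z",np.nanmedian(z))
    # red knob
    m=((h[...,0]<8)|(h[...,0]>172))&(h[...,1]>150)&(h[...,2]>60)&(z>40)&(z<110)
    n,l,s,c=cv2.connectedComponentsWithStats(m.astype(np.uint8))
    for i in range(1,n):
        if s[i,4]>15: q=P[l==i];print("red",s[i],c[i].round(1),np.nanmedian(q,0).round(1),np.nanmin(q,0).round(),np.nanmax(q,0).round())
    m=(h[...,0]>105)&(h[...,0]<130)&(h[...,1]>100)&(z>40)&(z<110)
    n,l,s,c=cv2.connectedComponentsWithStats(m.astype(np.uint8))
    for i in range(1,n):
        if 15<s[i,4]<800: q=P[l==i];print("blue",s[i],c[i].round(1),np.nanmedian(q,0).round(1))
    x0,x1,y0,y1=(165,270,105,210) if f=="scene0" else (230,335,155,275)
    im=cv2.resize(p[y0:y1,x0:x1],None,fx=5,fy=5,interpolation=cv2.INTER_CUBIC);cv2.imwrite(f"pics/{f}_t.png",im[:,:,::-1])
    for zz,lo,hi in (("lid",85,300),("deck",50,80)):
        mm=np.zeros_like(z,bool);mm[y0:y1,x0:x1]=1
        mm&=(z>lo)&(z<hi);q=P[mm];print(zz,len(q),np.nanpercentile(q,[1,50,99],axis=0).round(1).tolist())
E
```

```text
scene0 bench z -0.8201392689885552
red [355 266  12  12 103] [360.4 271.7] [511.4 371.   85. ] [499. 357.  81.] [525. 384.  88.]
blue [340 242  13  14 132] [345.9 248.6] [494.  310.2  84. ]
lid 1453 [[657.1, -196.0, 86.1], [667.9, -111.0, 171.5], [675.4, -45.0, 258.7]]
deck 2602 [[490.6, -220.3, 50.6], [570.1, -98.5, 60.0], [680.4, -23.0, 76.3]]
side0 bench z 1.3334654816932812
red [199 134   7   4  21] [202.  135.8] [509.9 368.4  87. ] [498. 354.  83.] [521. 375.  92.]
blue [198 144   9  10  68] [202.2 148.1] [488.8 300.2  83.1]
lid 1438 [[651.0, -208.6, 85.7], [660.2, -131.3, 166.5], [671.5, -44.9, 260.1]]
deck 3407 [[486.5, -225.4, 50.8], [574.2, -140.6, 59.7], [672.5, -28.2, 76.1]]
```

```bash
python3 - <<'E'
from h import *
o=observe()
print(o["time"])
E
ls .; python3 -c "import workcell;print([n for n in dir(workcell) if n[0]!='_'])"
```

```text
0.15
h.py
pics
['MotionError', 'camera', 'observe', 'sign_off', 'tips_ahead']
```

View pics/scene0_t.png

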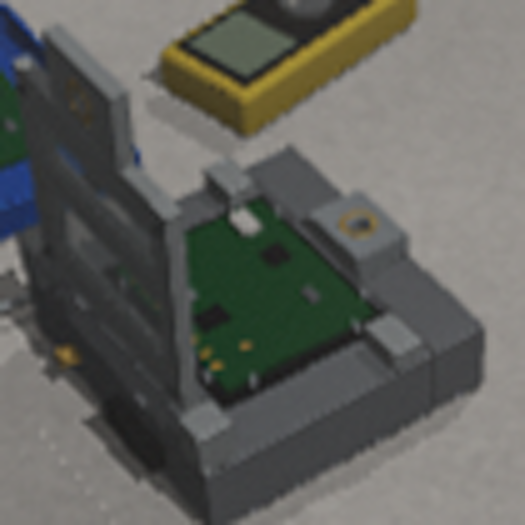

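View pics/side0_t.png

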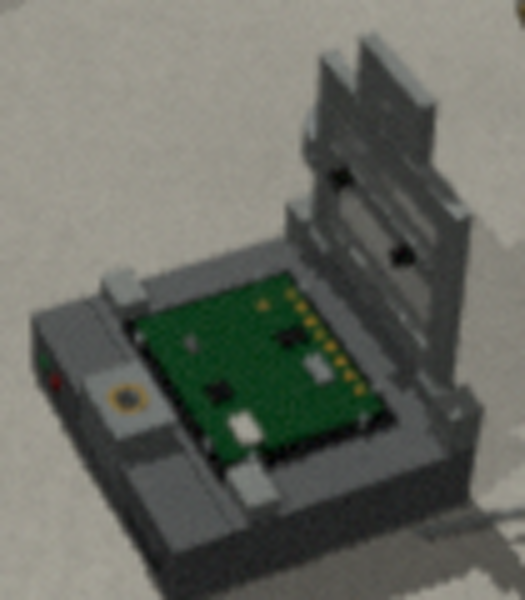

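```bash
python3 - <<'E'
from h import *
for f in("scene0","side0"):
    P,p=cloud(f);z=P[...,2]
    x0,x1,y0,y1=(165,270,105,210) if f=="scene0" else (230,335,155,275)
    mm=np.zeros_like(z,bool);mm[y0:y1,x0:x1]=1
    m=mm&(z>50)&(z<64)
    q=P[m];r=cv2.minAreaRect(q[:,:2].astype(np.float32));print(f,"deck",r,len(q))
    m=mm&(z>95);q=P[m]
    A=np.c_[q[:,1:],np.ones(len(q))]
    # robust plane x=ay+bz+c
    k=np.ones(len(q),bool)
    for _ in range(8):
        s=np.linalg.lstsq(A[k],q[k,0],rcond=None)[0];k=abs(q[:,0]-A@s)<4
    print("lid plane",s.round(3),k.mean())
    # stand
    m=(z>42)&(z<56)&(abs(P[...,0]-500)<80)&(abs(P[...,1]-300)<150)
    q=P[m];print("stand",cv2.minAreaRect(q[:,:2].astype(np.float32)),len(q),np.median(q[:,2]))
E
```

```text
scene0 deck ((584.2042846679688, -123.58003234863281), (192.45782470703125, 203.01480102539062), 2.054854154586792) 2036
lid plane [-3.6000e-02 -2.9000e-02  6.6915e+02] 0.8918128654970761
stand ((492.3470153808594, 307.57568359375), (200.5187225341797, 62.164241790771484), 72.53777313232422) 1483 48.85432130747836
side0 deck ((580.1557006835938, -124.87322235107422), (190.06568908691406, 203.7688751220703), 2.198916435241699) 2363
lid plane [-3.60000e-02 -5.10000e-02  6.63981e+02] 0.8815987933634992
stand ((488.9042663574219, 306.5908508300781), (209.74623107910156, 60.06004333496094), 72.66978454589844) 430 49.83247332009341
```

Tester ≈(582,-124), yaw ≈+2°, with the lid nearly upright. The red knob is near (511,370,76). First I'll look at the stand from above with the wrist camera.

```bash
python3 -m handwheel '[[-6,-8,15,0,85],[-20,-26,50,0,85],[-36,-50,95,0,85],[-52,-72,142,0,85],[-68,-95,188,0,85],[-85,-118,234,0,85],[-100,-140,278,0,85],[-114,-160,313,0,85],[-121,-169,331,0,85],[-123,-171,335,0,85]]'
cat >> h.py <<'E'
def goto(target,yawz=None):
    o=observe();M=R.from_rotvec(o["eef_rot"]).as_matrix()
    s=M.T@(np.array(target)-o["tool_pos"])
    yz=np.degrees(np.arctan2(M[1,2],M[0,2]))
    print("t",round(o["time"],2),"tcp",o["tool_pos"].round(1),"yaw z",yz.round(2),"shift",s.round(1),"F",o["ft_force"].round(1),"w",round(o["grip_width"],3))
E
python3 - <<'E'
from h import *
goto([511,371,100])
snap("wrist","w1")
E
```

```text
time: 1.15
tool_pos: [472.3, 378.7, 333.3]
eef_rot: [0.24, 1.554, -0.239]
ft_force: [-0.2, 0.3, 0.5]
grip_width: 0.993
t 1.15 tcp [472.3 378.7 333.3] yaw z -17.49 shift [233.4   3.9  38.3] F [-0.2  0.3  0.5] w 0.993
```

View pics/w1.png

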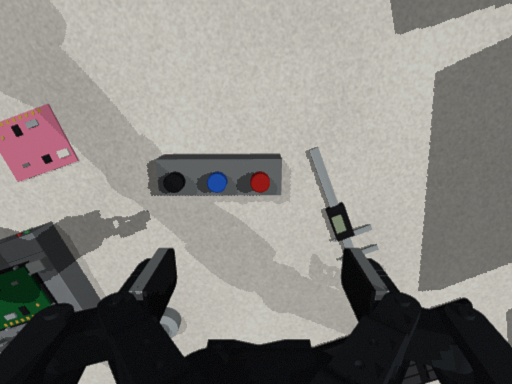

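Wrist view: red knob at (260,182), blue (217,182), black (174,182), and the caliper to the right, clear of the knob.

```bash
cat >> h.py <<'E'
def ray(f,uv):
    z=np.load(f"pics/{f}.npz");fx,fy,cx,cy=z["k"]
    d=z["E"][:3,:3]@np.array([(uv[0]-cx)/fx,-(uv[1]-cy)/fy,-1.]);return z["E"][:3,3],d/np.linalg.norm(d)
def tri(rs):
    A=np.zeros((3,3));b=np.zeros(3)
    for o,d in rs:
        Q=np.eye(3)-np.outer(d,d);A+=Q;b+=Q@o
    return np.linalg.solve(A,b)
def at_z(f,uv,zz):
    o,d=ray(f,uv);return o+d*(zz-o[2])/d[2]
def redc(f,box=None):
    P,p=cloud(f);h=cv2.cvtColor(p,cv2.COLOR_RGB2HSV)
    m=(((h[...,0]<8)|(h[...,0]>172))&(h[...,1]>150)&(h[...,2]>50)&(P[...,2]>40)&(P[...,2]<220)).astype(np.uint8)
    n,l,s,c=cv2.connectedComponentsWithStats(m);i=1+np.argmax(s[1:,4]);return c[i],s[i],P[l==i]
E
python3 - <<'E'
from h import *
goto([511,371,100])
P,p=cloud("w1")
c,s,q=redc("w1");print(c,s,np.median(q,0),np.nanmin(q,0),np.nanmax(q,0)); 
print(at_z("w1",c,86))
cs,_,qs=redc("scene0");print(cs)
print("tri",tri([ray("w1",c),ray("scene0",cs)]))
t=q[q[:,2]>np.median(q[:,2])-3];print("topcircle",cv2.minEnclosingCircle(t[:,:2].astype(np.float32)),len(t))
z=P[...,2];m=(z>44)&(z<56)&(abs(P[...,0]-495)<80)&(abs(P[...,1]-305)<130)
print(cv2.minAreaRect(P[m][:,:2].astype(np.float32)),np.median(P[m][:,2]))
E
```

```text
t 1.2 tcp [470.7 380.5 332.6] yaw z -17.34 shift [232.7   2.6  40.8] F [0.8 0.5 0.5] w 0.999
[259.59813084 181.6635514 ] [250 172  20  21 321] [507.30338871 369.64039425  87.02316089] [494.36924564 354.86371952  72.66403196] [523.10359154 383.71056706  89.30439031]
[507.52660186 369.63017318  86.        ]
[360.42718447 271.65048544]
tri [508.82603813 369.46429224  80.92865747]
topcircle ((509.0176696777344, 369.1965637207031), 14.568238258361816) 292
((489.97113037109375, 306.8601989746094), (200.2030792236328, 60.759796142578125), 72.6334457397461) 51.224395305635795
```

```bash
python3 -m handwheel '[[-1,-15,6,-0.01,60],[-4,-50,19,-0.04,40],[-7,-92,35,-0.07,20],[-10,-136,52,-0.1,0],[-13,-180,68,-0.14,0],[-16,-224,85,-0.17,0],[-18,-268,102,-0.2,0],[-21,-312,118,-0.24,0],[-23,-356,135,-0.27,0],[-25,-400,152,-0.3,0]]' && python3 -m handwheel '[[-1,-30,11,-0.02,0],[-2,-50,19,-0.035,0],[-2,-59,22,-0.037,0],[-2,-59,22,-0.037,0],[-2,-59,22,-0.037,0]]'
python3 - <<'E'
from h import *
goto([720,-119,360]);snap("wrist","w2");goto([720,-119,360])
E
```

```text
time: 2.2
tool_pos: [494.8, -43.5, 355.7]
eef_rot: [-0.006, 1.572, 0.007]
ft_force: [1.8, 0.9, -0.6]
grip_width: -0.0
time: 2.7
tool_pos: [517.9, -99.7, 357.5]
eef_rot: [-0.033, 1.572, 0.035]
ft_force: [0.4, 0.1, -0.2]
grip_width: -0.004
t 2.7 tcp [517.9 -99.7 357.5] yaw z 2.48 shift [ -2.7 -28.  201.1] F [ 0.4  0.1 -0.2] w -0.004
t 2.75 tcp [518.  -99.5 357.6] yaw z 2.51 shift [ -2.6 -28.4 200.9] F [-0.7 -0.9  0.8] w 0.003
```

View pics/w2.png

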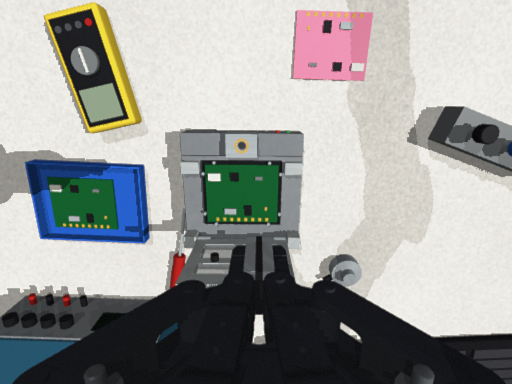

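Wrist view: base hole at (241,146), the board lying square in its nest, and the lid upright near the fingers. The load cell at (343,268) is low and clear.

```bash
python3 - <<'E'
from h import *
P,p=cloud("w2")
im=cv2.resize(p[120:245,170:310],None,fx=5,fy=5,interpolation=cv2.INTER_CUBIC);cv2.imwrite("pics/w2c.png",im[:,:,::-1])
h=cv2.cvtColor(p,cv2.COLOR_RGB2HSV)
for f,b in(("w2",(230,255,135,158)),("scene0",(228,245,140,158)),("side0",(248,264,228,242))):
    P,p=cloud(f);h=cv2.cvtColor(p,cv2.COLOR_RGB2HSV);x0,x1,y0,y1=b
    m=np.zeros(h.shape[:2],np.uint8);s=h[y0:y1,x0:x1];m[y0:y1,x0:x1]=(s[...,1]>90)&(s[...,0]<32)&(s[...,0]>10)
    pts=cv2.findNonZero(m)
    print(f,len(pts) if pts is not None else 0, cv2.minEnclosingCircle(pts),cv2.boundingRect(pts))
    c=cv2.minEnclosingCircle(pts)[0];print(at_z(f,c,70),np.nanmedian(P[y0:y1,x0:x1,2]))
P,p=cloud("w2");z=P[...,2]
mm=np.zeros_like(z,bool);mm[120:245,170:310]=1
q=P[mm&(z>48)&(z<63)];print("deck",cv2.minAreaRect(q[:,:2].astype(np.float32)))
mm[:]=0;mm[235:300,180:300]=1;q=P[mm&(z>100)];print(np.nanpercentile(q,[0,5,50,95,100],axis=0).round(1).tolist())
E
```

```text
w2 78 ((240.8271026611328, 145.6495361328125), 7.023651123046875) (234, 139, 14, 14)
[ 506.46675035 -127.98658755   70.        ] 71.21929308549431
scene0 6 ((236.0, 149.0), 3.1623775959014893) (233, 148, 7, 3)
[ 506.74303202 -128.86603135   70.        ] 63.60148810354815
side0 14 ((255.0, 234.0), 3.1623775959014893) (252, 232, 7, 5)
[ 506.20760318 -124.47094897   70.        ] 69.10257678814105
deck ((581.0216064453125, -125.39694213867188), (187.3090057373047, 200.1615447998047), 1.843050479888916)
[[503.7, -198.7, 100.0], [505.8, -185.9, 118.5], [508.2, -108.1, 411.3], [664.3, -87.7, 437.1], [667.5, -47.0, 440.4]]
```

View pics/w2c.png

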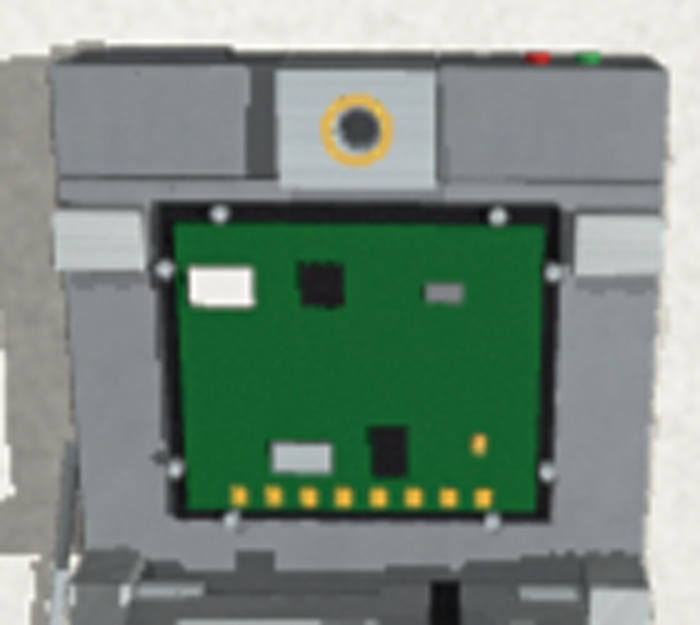

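```bash
python3 -m handwheel '[[0,-3,15,0,0],[0,-8,50,0,0],[0,-15,95,0,0],[0,-21,140,0,0],[0,-26,180,0,0],[20,-28,195,0,0],[60,-29,196,0,0],[100,-29,196,0,0],[130,-29,196,0,0],[141,-29,196,0,0]]'
python3 - <<'E'
from h import *
goto([690,-121,216]);c=snap("wrist","w3");snap("side","s3");goto([690,-121,216])
E
```

```text
time: 3.75
tool_pos: [713.4, -119.4, 212.7]
eef_rot: [-0.033, 1.577, 0.036]
ft_force: [0.3, 0.9, -0.2]
grip_width: 0.003
t 3.75 tcp [ 713.4 -119.4  212.7] yaw z 2.5 shift [ -3.2  -0.6 -23.5] F [ 0.3  0.9 -0.2] w 0.003
t 3.85 tcp [ 714.6 -120.4  215.3] yaw z 2.46 shift [ -0.6   0.5 -24.6] F [0.3 0.  0.4] w -0.002
```

View pics/w3.png

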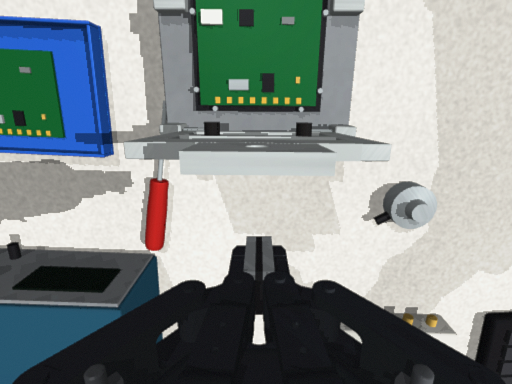

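View pics/s3.png

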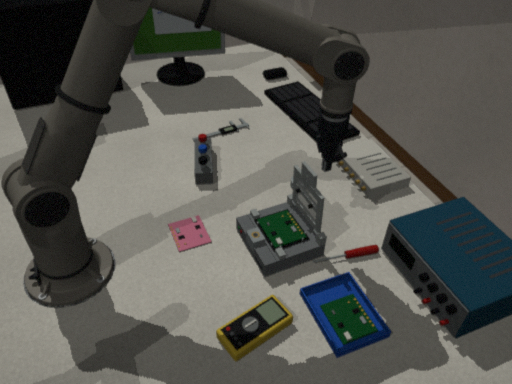

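```bash
python3 - <<'E'
import numpy as np
r=130;h=11
for th in [1.5,1.4,1.3,1.2,1.1,1.0,.9,.8,.7,.6,.5,.4,.3,.2,.15,.1,.07,.05,.03,.02,.01]:
    x=667.9-r*np.cos(th)+5*np.sin(th)+h; z=75+r*np.sin(th)+5*np.cos(th)+8
    print(th, "tx",round(215.5-z,1),"tz",round(x-715,1))
E
```

```text
1.5 tx 2.5 tz -40.3
1.4 tx 3.5 tz -53.3
1.3 tx 5.9 tz -66.1
1.2 tx 9.5 tz -78.5
1.1 tx 14.4 tz -90.6
1.0 tx 20.4 tz -102.1
0.9 tx 27.6 tz -113.0
0.8 tx 35.8 tz -123.1
0.7 tx 44.9 tz -132.3
0.6 tx 55.0 tz -140.6
0.5 tx 65.8 tz -147.8
0.4 tx 77.3 tz -153.9
0.3 tx 89.3 tz -158.8
0.2 tx 101.8 tz -162.5
0.15 tx 108.1 tz -163.9
0.1 tx 114.5 tz -165.0
0.07 tx 118.4 tz -165.4
0.05 tx 121.0 tz -165.7
0.03 tx 123.6 tz -165.9
0.02 tx 124.9 tz -166.0
0.01 tx 126.2 tz -166.0
```

```bash
python3 -m handwheel '[[1,0,-8,0,0],[1,0,-20,0,0],[2,0,-31,0,0],[3,0,-40,0,0],[3,0,-47,0,0],[4,0,-54,0,0],[5,0,-60,0,0],[6,0,-66,0,0],[8,0,-72,0,0],[10,0,-78,0,0]]'
python3 - <<'E'
from h import *
goto([690,-121,216]);c=snap("side","s4")
P,p=cloud("s4");p=p[140:290,220:360];cv2.imwrite("pics/s4c.png",cv2.resize(p,None,fx=4,fy=4)[:,:,::-1])
E
```

```text
time: 4.85
tool_pos: [637.0, -125.5, 206.7]
eef_rot: [-0.032, 1.571, 0.032]
ft_force: [1.0, -0.0, 1.6]
grip_width: 0.004
t 4.85 tcp [ 637.  -125.5  206.7] yaw z 2.36 shift [-9.3  2.3 53.1] F [ 1.  -0.   1.6] w 0.004
```

View pics/s4c.png

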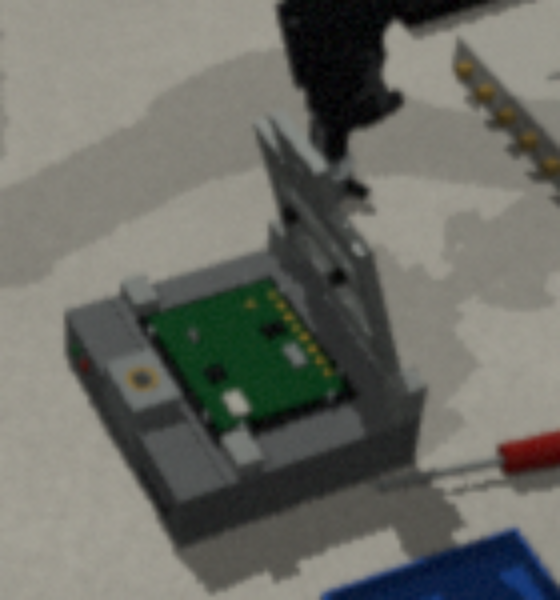

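The lid is following the fingertips and is now at about 1.15 rad.

```bash
python3 -m handwheel '[[2,0,-6,0,0],[5,0,-13,0,0],[8,0,-20,0,0],[12,0,-27,0,0],[16,0,-33,0,0],[21,0,-40,0,0],[27,0,-46,0,0],[33,0,-52,0,0],[39,0,-58,0,0],[45,0,-63,0,0]]' && python3 -m handwheel '[[5,0,-4,0,0],[11,0,-8,0,0],[17,0,-11,0,0],[23,0,-14,0,0],[29,0,-16,0,0],[35,0,-18,0,0],[41,0,-20,0,0],[46,0,-22,0,0],[51,0,-23,0,0],[56,0,-24,0,0]]'
python3 - <<'E'
from h import *
goto([553,-125,89]);c=snap("side","s5")
P,p=cloud("s5");p=p[140:290,220:360];cv2.imwrite("pics/s5c.png",cv2.resize(p,None,fx=4,fy=4)[:,:,::-1])
E
```

```text
time: 5.9
tool_pos: [573.8, -128.0, 161.3]
eef_rot: [-0.032, 1.571, 0.032]
ft_force: [-0.1, -0.7, 0.9]
grip_width: -0.001
time: 6.9
tool_pos: [550.5, -129.1, 105.6]
eef_rot: [-0.032, 1.571, 0.032]
ft_force: [0.6, 0.3, 0.7]
grip_width: -0.004
t 6.9 tcp [ 550.5 -129.1  105.6] yaw z 2.36 shift [16.6  4.   2.7] F [0.6 0.3 0.7] w -0.004
```

View pics/s5c.png

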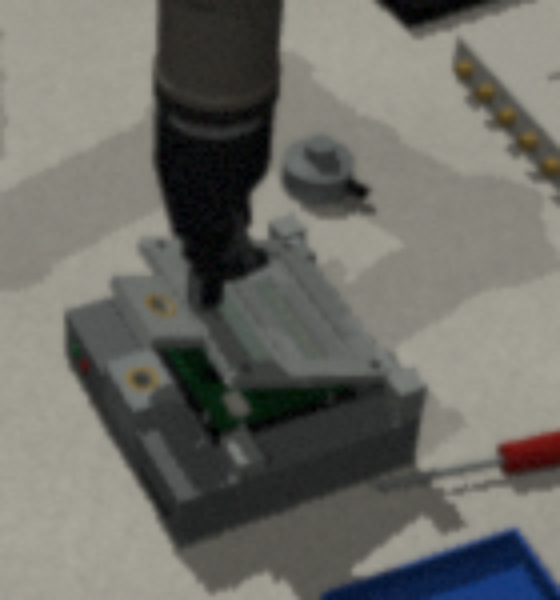

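```bash
python3 -m handwheel '[[2,0,0,0,0],[4,0,0,0,0],[6,0,-1,0,0],[8,0,-1,0,0],[10,0,-1,0,0],[11.5,0,-1,0,0],[13,0,-1,0,0],[14.5,0,-1,0,0],[15.5,0,-1,0,0],[15.5,0,-1,0,0]]'
python3 - <<'E'
from h import *
goto([553,-125,89])
E
```

```text
time: 7.95
tool_pos: [549.5, -129.1, 90.3]
eef_rot: [-0.032, 1.571, 0.032]
ft_force: [-0.6, -0.2, 0.1]
grip_width: 0.004
t 7.95 tcp [ 549.5 -129.1   90.3] yaw z 2.36 shift [1.3 3.9 3.7] F [-0.6 -0.2  0.1] w 0.004
```

```bash
python3 -m handwheel '[[0.7,0,0,0,0],[1.4,0,0,0,0],[2,0,0,0,0],[2,0,0,0,0]]'
python3 - <<'E'
from h import *
goto([553,-125,89]);c=snap("side","s6")
P,p=cloud("s6");p=p[140:290,220:360];cv2.imwrite("pics/s6c.png",cv2.resize(p,None,fx=4,fy=4)[:,:,::-1])
E
```

```text
time: 8.35
tool_pos: [549.5, -129.1, 88.4]
eef_rot: [-0.032, 1.571, 0.032]
ft_force: [0.6, -0.7, 0.9]
grip_width: 0.001
t 8.35 tcp [ 549.5 -129.1   88.4] yaw z 2.36 shift [-0.6  4.   3.6] F [ 0.6 -0.7  0.9] w 0.001
```

View pics/s6c.png

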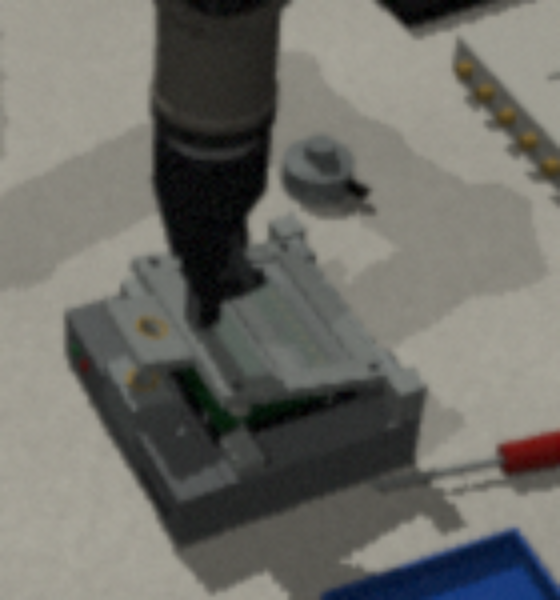

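```bash
cat >> h.py <<'E'
def lidfit(f,verbose=1):
    P,p=cloud(f);u=np.array([1,.035])/np.hypot(1,.035)
    a=(P[...,:2]-np.array([667.9,-122.1]))@u; b=(P[...,:2]-np.array([667.9,-122.1]))@np.array([-u[1],u[0]])
    z=P[...,2]
    for lo,hi,bl in((-182,-167,30),(-156,-145,30),(-140,-125,72)):
        m=(a>lo)&(a<hi)&(abs(b)<bl)&(z>72)&(z<130)
        if m.sum(): print(f,lo,hi,m.sum(),"z med",np.median(z[m]).round(1),"theta",((np.median(z[m])-80)/(-(lo+hi)/2)).round(3))
E
python3 - <<'E'
from h import *
lidfit("s6");
P,p=cloud("s6")
# base block/hole & tool ref
print(tips_ahead)
E
```

```text
s6 -182 -167 100 z med 122.4 theta 0.243
s6 -156 -145 60 z med 117.0 theta 0.246
s6 -140 -125 210 z med 112.8 theta 0.247
8.0
```

```bash
python3 - <<'E'
from h import *
lidfit("s5")
snap("scene","c6");snap("wrist","w6");lidfit("c6");lidfit("w6");goto([0,0,0])
P,p=cloud("c6");p=p[60:210,120:290];cv2.imwrite("pics/c6c.png",cv2.resize(p,None,fx=4,fy=4)[:,:,::-1])
E
```

```text
s5 -182 -167 7 z med 73.0 theta -0.04
s5 -156 -145 11 z med 72.9 theta -0.048
s5 -140 -125 94 z med 127.9 theta 0.361
c6 -182 -167 37 z med 122.4 theta 0.243
c6 -156 -145 42 z med 116.9 theta 0.245
c6 -140 -125 112 z med 111.5 theta 0.237
w6 -182 -167 3987 z med 124.1 theta 0.252
w6 -156 -145 2322 z med 118.7 theta 0.257
w6 -140 -125 7078 z med 114.0 theta 0.256
t 8.5 tcp [ 549.6 -129.1   88.5] yaw z 2.36 shift [  88.5  151.6 -543.8] F [ 0.1 -0.2  0.3] w 0.003
```

View pics/c6c.png

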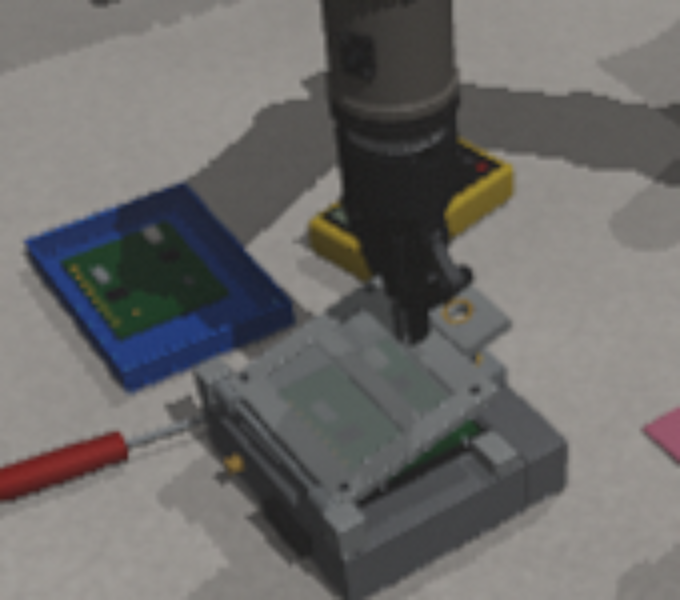

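View pics/w6.png

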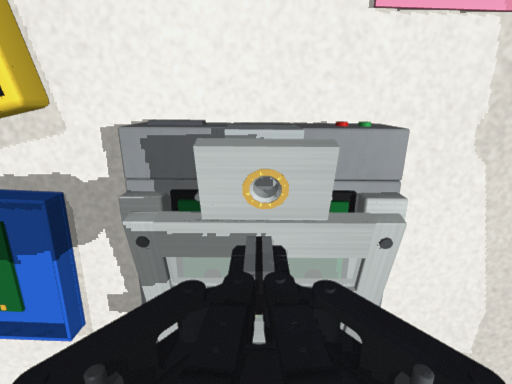

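```bash
python3 - <<'E'
from h import *
for f,tcp in(("w2",[518,-99.6,357.5]),("w6",[549.6,-129.1,88.5]),("w3",[714,-120,214])):
    P,p=cloud(f)
    for uv in((247,240),(270,240),(248,250),(270,250),(248,262),(270,262),(248,280)): print(f,uv,(P[uv[1],uv[0]]-tcp).round(1))
E
```

```text
w2 (247, 240) [-10.3  -6.7  33.6]
w2 (270, 240) [-10.4   5.1  32.8]
w2 (248, 250) [-10.4  -5.9  44.1]
w2 (270, 250) [-10.7   4.7  43.9]
w2 (248, 262) [-10.6  -5.5  55.4]
w2 (270, 262) [-10.3   4.3  54.2]
w2 (248, 280) [-11.9  -5.   70.7]
w6 (247, 240) [-10.2  -6.6  33.4]
w6 (270, 240) [-11.    5.1  33.9]
w6 (248, 250) [-10.3  -5.8  43.8]
w6 (270, 250) [-10.6   4.8  43.8]
w6 (248, 262) [-10.5  -5.4  55.1]
w6 (270, 262) [-10.4   4.4  54.3]
w6 (248, 280) [-11.1  -4.9  69.4]
w3 (247, 240) [-11.   -6.   33.1]
w3 (270, 240) [-10.9   5.8  31.9]
w3 (248, 250) [-11.   -5.2  43.6]
w3 (270, 250) [-10.8   5.4  42.4]
w3 (248, 262) [-10.3  -4.9  53.3]
w3 (270, 262) [-10.8   4.9  53.4]
w3 (248, 280) [-12.2  -4.4  69.8]
```

```bash
python3 - <<'E'
from h import *
P,p=cloud("w2")
for v in range(226,246,2): print(v,(P[v,248]-[518,-99.6,357.5]).round(1),p[v,248], (P[v,270]-[518,-99.6,357.5]).round(1))
P,p=cloud("w1")
o=np.array([471.5,379.5,333])
M=np.array([[0,.298,.954],[0,.954,-.298],[-1,0,0]])
for u,v in((165,250),(165,256),(155,262),(150,280),(350,250),(352,256),(360,265)): print(u,v,(M.T@(P[v,u]-o)).round(1))
E
python3 - <<'E'
import numpy as np,cv2
im=cv2.imread("pics/w2.png")[215:300,215:305];cv2.imwrite("pics/w2f.png",cv2.resize(im,None,fx=6,fy=6,interpolation=cv2.INTER_NEAREST))
E
```

```text
226 [ 131.4  -13.1 -300.5] [135 140 143] [ 130.2   25.8 -301.4]
228 [ 135.8  -13.1 -301.8] [135 139 142] [ 133.5   25.9 -300.1]
230 [ 139.9  -12.9 -302.1] [133 139 141] [ 137.6   26.2 -300.8]
232 [ 142.9  -12.8 -300.3] [133 136 140] [ 141.4   26.4 -300.4]
234 [ 147.3  -12.7 -301.4] [77 81 82] [ 145.5   26.6 -300.9]
236 [-10.2  -6.4  28.7] [76 79 81] [-10.1   5.3  27.6]
238 [-10.1  -6.3  30.8] [88 91 92] [-10.5   5.2  30.7]
240 [-9.8 -6.2 32.5] [87 91 93] [-10.4   5.1  32.8]
242 [-10.1  -6.2  35.4] [87 89 92] [-10.5   5.   35.3]
244 [-9.8 -6.1 37. ] [82 85 86] [-10.7   4.9  37.7]
165 250 [-45.2 -45.1 -10.4]
165 256 [-49.8 -43.7  -9.8]
155 262 [-54.4 -46.8  -9.5]
150 280 [-68.1 -44.1  -9.5]
350 250 [-44.2  43.2  -9.4]
352 256 [-49.6  42.6  -9.2]
360 265 [-58.4  43.2  -9.9]
```

View pics/w2f.png

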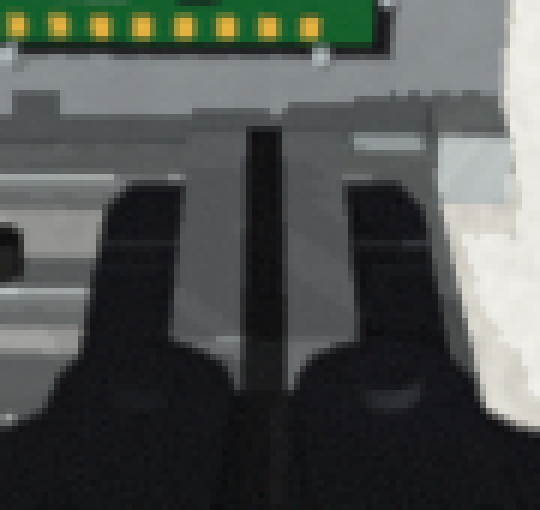

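The wrist depth shows the closed fingertips about 28 mm behind the reported TCP, where the text says 8 mm ahead of it. The lid angle (≈0.25) agrees with the measurement, so I'll trust that and continue down.

```bash
python3 -m handwheel '[[3,0,0,0,0],[7,0,0,0,0],[11,0,0,0,0],[15,0,0,0,0],[18,0,0,0,0],[21,0,0,0,0],[24,0,0,0,0],[26,0,0,0,0],[28,0,0,0,0],[29,0,0,0,0]]'
python3 - <<'E'
from h import *
goto([553,-125,55]);snap("wrist","w7");lidfit("w7")
E
```

```text
time: 9.5
tool_pos: [549.2, -129.2, 59.5]
eef_rot: [-0.032, 1.571, 0.032]
ft_force: [-3.0, 0.9, 5.8]
grip_width: 0.0
t 9.5 tcp [ 549.2 -129.2   59.5] yaw z 2.35 shift [4.5 4.  4. ] F [-3.   0.9  5.8] w 0.0
w7 -182 -167 3649 z med 85.2 theta 0.03
w7 -156 -145 2328 z med 84.7 theta 0.031
w7 -140 -125 8960 z med 84.6 theta 0.034
```

```bash
python3 -m handwheel '[[1,0,0,0,0],[2,0,0,0,0],[2,0,0,0,0],[0,0,0,0,0],[-20,0,0,0,0],[-60,0,0,0,0],[-105,0,0,0,0],[-130,0,-5,0,0],[-140,0,-6,0,0],[-140,0,-6,0,0]]'
python3 - <<'E'
from h import *
goto([508.7,369.2,150]);snap("wrist","w8");lidfit("w8");goto([508.7,369.2,150])
E
```

```text
time: 10.55
tool_pos: [544.4, -129.4, 200.5]
eef_rot: [-0.032, 1.568, 0.033]
ft_force: [-0.1, 0.9, -0.4]
grip_width: 0.002
t 10.55 tcp [ 544.4 -129.4  200.5] yaw z 2.37 shift [ 50.5 499.6 -15.2] F [-0.1  0.9 -0.4] w 0.002
w8 -182 -167 974 z med 85.6 theta 0.032
w8 -156 -145 676 z med 85.0 theta 0.033
w8 -140 -125 2030 z med 84.6 theta 0.035
t 10.6 tcp [ 543.6 -129.   199.1] yaw z 2.38 shift [ 49.2 499.2 -14.2] F [0.2 0.2 0.1] w 0.002
```

View pics/w8.png

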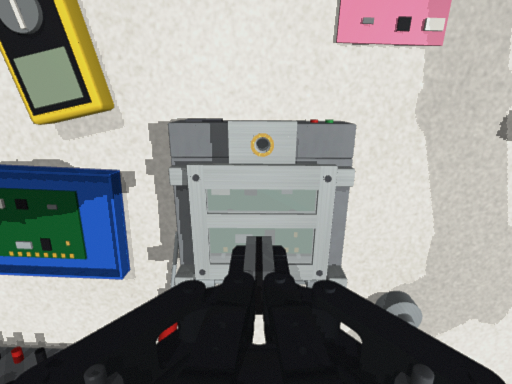

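The lid rests at about 0.033 rad, with its hole at (262,145). Next, the red pin.

```bash
python3 -m handwheel '[[0,15,0,0,10],[0,50,-1,0,20],[2,95,-2,0,30],[5,140,-4,0,40],[8,187,-6,0,50],[12,234,-8,0,50],[16,281,-9,0,50],[20,328,-11,0,50],[25,375,-12,0,50],[30,420,-13,0,50]]' && python3 -m handwheel '[[3,40,-1,0.06,50],[8,62,-1,0.14,50],[12,74,-1,0.22,50],[16,79,-1,0.3,50],[20,79,-1,0.345,50],[20,79,-1,0.345,50]]'
python3 - <<'E'
from h import *
goto([508.7,369.2,90]);snap("wrist","w9")
c,s,q=redc("w9");print(c,s,np.median(q,0).round(1));t=q[abs(q[:,2]-np.median(q[:,2]))<3];print(cv2.minEnclosingCircle(t[:,:2].astype(np.float32)),at_z("w9",c,86))
goto([508.7,369.2,90])
E
```

```text
time: 11.6
tool_pos: [511.7, 291.5, 166.9]
eef_rot: [-0.034, 1.573, 0.032]
ft_force: [0.1, -0.0, 0.1]
grip_width: 0.588
time: 12.2
tool_pos: [507.5, 368.1, 146.4]
eef_rot: [0.235, 1.56, -0.241]
ft_force: [-0.3, 0.0, 0.0]
grip_width: 0.584
t 12.2 tcp [507.5 368.1 146.4] yaw z -17.38 shift [56.3  1.7  0.9] F [-0.3  0.   0. ] w 0.584
[260.58472086 199.15572968] [ 244  181   34   37 1021] [506.8 369.7  87.1]
((509.10986328125, 369.3609619140625), 14.929669380187988) [507.10739092 369.67922057  86.        ]
t 12.25 tcp [507.9 368.  147.1] yaw z -17.33 shift [57.1  1.6  0.5] F [ 0.2 -0.   0.5] w 0.588
```

View pics/w9.png

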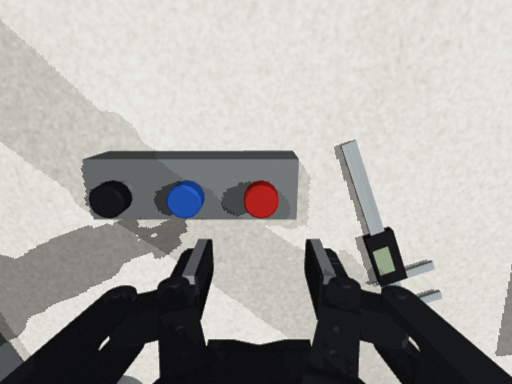

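```bash
python3 - <<'E'
from h import *
P,p=cloud("w9");o=np.array([507.7,368,146.7]);M=R.from_rotvec(observe()["eef_rot"]).as_matrix()
for u in(200,204,208,311,315,319):
    for v in(239,241,244,248): print(u,v,(M.T@(P[v,u]-o)).round(1))
E
```

```text
200 239 [-31.7 -30.4 -10.6]
200 241 [-34.  -30.  -10.6]
200 244 [-37.4 -29.3 -10.7]
200 248 [-41.2 -28.6 -10.5]
204 239 [-31.5 -28.4 -10.4]
204 241 [-35.3 -27.6 -11.2]
204 244 [-37.7 -27.2 -10.8]
204 248 [-41.  -26.7 -10.4]
208 239 [-32.3 -26.1 -10.9]
208 241 [-34.7 -25.7 -10.9]
208 244 [-37.5 -25.3 -10.7]
208 248 [-39.2 -25.1  -9.4]
311 239 [-31.1  27.3 -10.2]
311 241 [-34.7  26.7 -10.8]
311 244 [-37.4  26.2 -10.6]
311 248 [-41.9  25.5 -10.7]
315 239 [-31.9  29.3 -10.6]
315 241 [-35.1  28.6 -11. ]
315 244 [-38.3  28.  -11. ]
315 248 [-41.   27.6 -10.2]
319 239 [-31.5  31.4 -10.4]
319 241 [-33.5  31.  -10.2]
319 244 [-37.8  30.2 -10.7]
319 248 [-41.8  29.4 -10.7]
```

```bash
python3 -m handwheel '[[8,2,1,0,50],[25,2,1,0,50],[45,2,1,0,50],[65,2,1,0,50],[80,2,1,0,50],[90,2,1,0,50],[97,2,1,0,50],[100,2,1,0,50],[100,2,1,0,50]]'
python3 - <<'E'
from h import *
goto([509,369.3,28]);snap("side","s10");snap("wrist","w10");snap("scene","c10")
P,p=cloud("c10");a=p[190:310,300:420]
P,p=cloud("side" and "s10");b=p[90:210,150:270]
cv2.imwrite("pics/g10.png",cv2.resize(np.hstack([a,b]),None,fx=3.3,fy=3.3)[:,:,::-1])
E
```

```text
time: 13.15
tool_pos: [510.8, 370.3, 49.6]
eef_rot: [0.239, 1.557, -0.238]
ft_force: [1.2, 1.3, -0.3]
grip_width: 0.584
t 13.15 tcp [510.8 370.3  49.6] yaw z -17.4 shift [21.6 -1.5 -1.4] F [ 1.2  1.3 -0.3] w 0.584
```

View pics/g10.png

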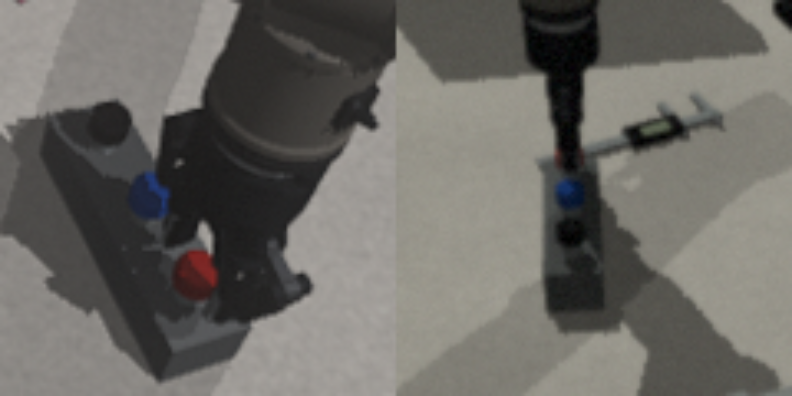

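View pics/w10.png

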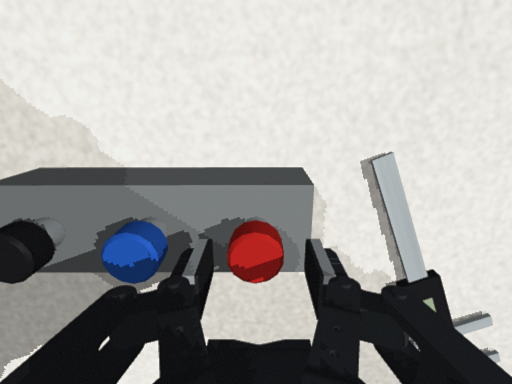

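Red knob at (256,250), between the fingers (212 and 306); the left finger clears the blue knob. I'll centre, lower and close.

```bash
python3 -m handwheel '[[4,-1.5,-1.4,0,50],[10,-1.5,-1.4,0,50],[16,-1.5,-1.4,0,50],[20,-1.5,-1.4,0,50],[21.5,-1.5,-1.4,0,50],[21.5,-1.5,-1.4,0,40],[21.5,-1.5,-1.4,0,20],[21.5,-1.5,-1.4,0,20],[21.5,-1.5,-1.4,0,20],[21.5,-1.5,-1.4,0,20]]'
python3 - <<'E'
from h import *
goto([509,369.3,28])
snap("wrist","w11")
goto([509,369.3,28])
E
```

```text
time: 14.3
tool_pos: [509.0, 369.3, 28.2]
eef_rot: [0.239, 1.557, -0.238]
ft_force: [0.9, -0.8, 0.1]
grip_width: 0.328
t 14.3 tcp [509.  369.3  28.2] yaw z -17.41 shift [ 0.2  0.  -0. ] F [ 0.9 -0.8  0.1] w 0.328
t 14.35 tcp [509.  369.3  28.2] yaw z -17.41 shift [ 0.2 -0.  -0. ] F [ 1.1 -0.1  1. ] w 0.33
```

View pics/w11.png

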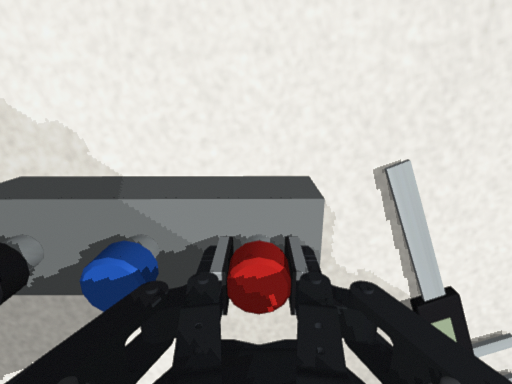

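Gripped (width 0.33 ≈ 30 mm). Lifting.

```bash
python3 -m handwheel '[[-4,0,0,0,20],[-14,0,0,0,20],[-30,0,0,0,20],[-48,0,0,0,20],[-68,0,0,0,20],[-88,0,0,0,20],[-108,0,0,0,20],[-122,0,0,0,20],[-128,0,0,0,20],[-130,0,0,0,20]]'
python3 - <<'E'
from h import *
goto([509,369.3,28])
snap("scene","c12");snap("side","s12");snap("wrist","w12")
P,p=cloud("c12");a=p[170:310,290:430]
P,p=cloud("s12");b=p[60:200,130:270]
cv2.imwrite("pics/g12.png",cv2.resize(np.hstack([a,b]),None,fx=2.8,fy=2.8)[:,:,::-1])
E
```

```text
time: 15.35
tool_pos: [509.0, 369.4, 158.9]
eef_rot: [0.239, 1.557, -0.238]
ft_force: [-0.2, 0.4, -0.8]
grip_width: 0.331
t 15.35 tcp [509.  369.4 158.9] yaw z -17.41 shift [130.9  -0.3  -0. ] F [-0.2  0.4 -0.8] w 0.331
```

View pics/g12.png

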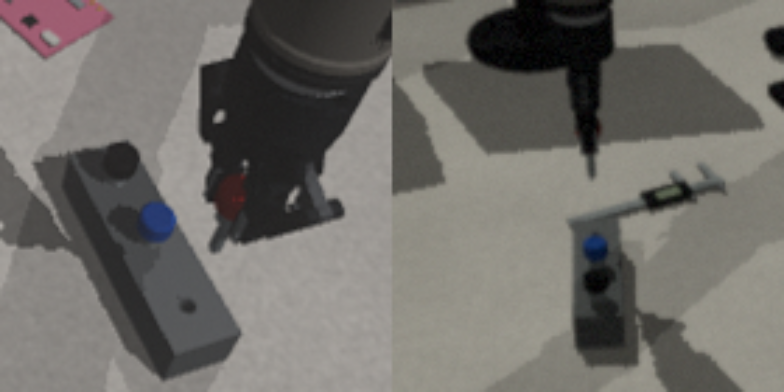

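View pics/w12.png

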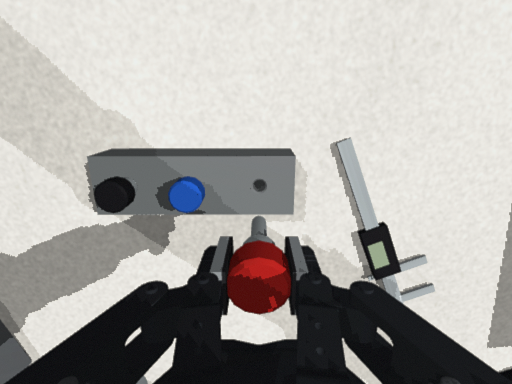

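Pin is held upright; its tip shows at (259,218) in the wrist view.

```bash
python3 - <<'E'
from h import *
T=T_tool(observe());Ti=np.linalg.inv(T)
for X in([23,0,0],[23,-1,0],[17,0,-5],[-22,0,-10]): print(X,np.round(proj("w12",(T@np.append(X,1))[:3]),1))
P,p=cloud("w12")
print("stand hole",at_z("w12",(259.5,185.3),50))
for v in range(214,246,3):
    row=[]
    for u in range(245,274):
        q=(Ti@np.append(P[v,u],1))[:3]
        if abs(q[0])<40 : row.append((u,*q.round(1)))
    if row: a=np.array(row);print(v,a[0,0],a[-1,0],"mid u",a[:,0].mean(),"tool x",np.median(a[:,1]).round(1),"y",a[:,2].mean().round(2),"zmin",a[:,3].min())
P,p=cloud("w12");im=p[205:300,210:310];cv2.imwrite("pics/w12c.png",cv2.resize(im,None,fx=6,fy=6,interpolation=cv2.INTER_NEAREST)[:,:,::-1])
E
```

```text
[23, 0, 0] [258.3 216.6]
[23, -1, 0] [256.9 216.6]
[17, 0, -5] [258.3 213.2]
[-22, 0, -10] [258.3 230.8]
stand hole [509.53484241 369.70025511  50.        ]
217 254.0 263.0 mid u 258.5 tool x 13.0 y 0.1 zmin -4.8
220 252.0 265.0 mid u 258.5 tool x 8.8 y 0.1 zmin -4.6
223 252.0 265.0 mid u 258.5 tool x 3.3 y 0.1 zmin -4.1
226 251.0 265.0 mid u 258.0 tool x -1.3 y -0.24 zmin -4.5
229 251.0 266.0 mid u 258.5 tool x -5.4 y 0.09 zmin -4.2
232 251.0 266.0 mid u 258.5 tool x -9.8 y 0.1 zmin -4.1
235 251.0 266.0 mid u 258.5 tool x -25.0 y 0.1 zmin -9.5
238 248.0 269.0 mid u 258.5 tool x -28.1 y 0.07 zmin -9.5
241 245.0 272.0 mid u 258.5 tool x -29.8 y 0.08 zmin -8.7
```

View pics/w12c.png

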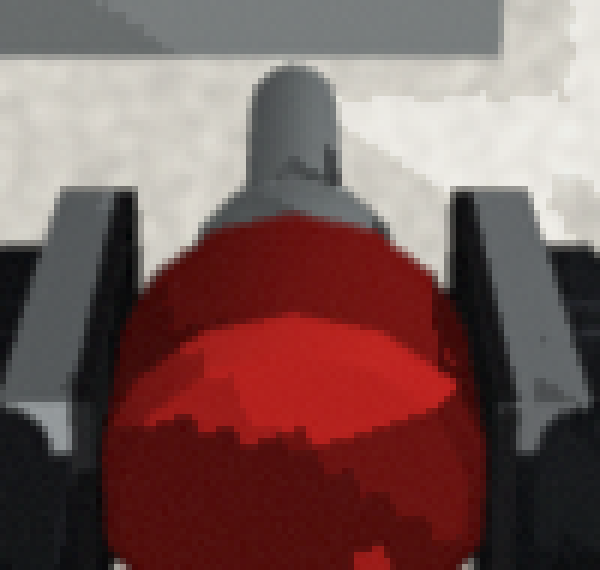

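```bash
python3 -m handwheel '[[0,-14,4,0,20],[0,-45,14,0,20],[0,-85,26,0,20],[0,-128,39,0,20],[0,-171,52,0,20],[0,-214,66,0,20],[0,-257,79,0,20],[0,-300,92,0,20],[0,-343,105,0,20],[0,-386,119,0,20]]' && python3 -m handwheel '[[0,-40,12,0,20],[0,-68,21,0,20],[0,-82,25,0,20],[0,-88,27,0,20],[0,-89,27,0,20],[0,-89,27,0,20],[0,-89,27,0,20]]'
python3 - <<'E'
from h import *
goto([506.4,-127.5,153]);snap("wrist","w13");goto([506.4,-127.5,153])
P,p=cloud("w13");cv2.imwrite("pics/w13c.png",cv2.resize(p[140:260,190:330],None,fx=5,fy=5,interpolation=cv2.INTER_CUBIC)[:,:,::-1])
E
```

```text
time: 16.5
tool_pos: [505.3, -37.4, 157.5]
eef_rot: [0.239, 1.559, -0.239]
ft_force: [1.4, -0.3, -0.8]
grip_width: 0.33
time: 17.2
tool_pos: [506.0, -126.4, 157.8]
eef_rot: [0.237, 1.558, -0.237]
ft_force: [0.1, -0.3, 0.6]
grip_width: 0.329
t 17.2 tcp [ 506.  -126.4  157.8] yaw z -17.3 shift [ 4.8 -0.9  0.7] F [ 0.1 -0.3  0.6] w 0.329
t 17.25 tcp [ 506.1 -126.4  157.8] yaw z -17.29 shift [ 4.8 -0.9  0.6] F [ 0.5 -0.1 -0.4] w 0.328
```

View pics/w13c.png

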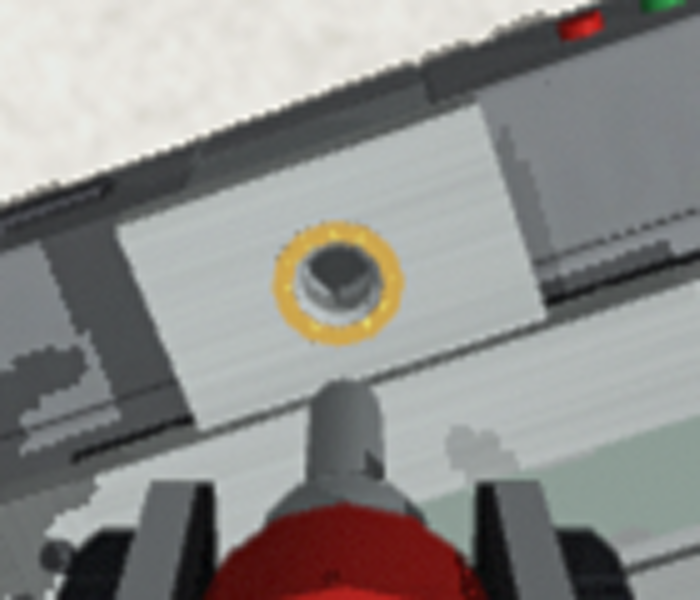

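Lid hole's brass ring centred near (257.6,196.6), just ahead of the pin tip.

```bash
cat >> h.py <<'E'
def rim(f,box,zz=None):
    P,p=cloud(f);h=cv2.cvtColor(p,cv2.COLOR_RGB2HSV);x0,x1,y0,y1=box
    m=np.zeros(h.shape[:2],np.uint8);s=h[y0:y1,x0:x1];m[y0:y1,x0:x1]=((s[...,1]>70)&(s[...,0]<34)&(s[...,0]>8)&(s[...,2]>90))
    pts=cv2.findNonZero(m);q=P[m>0];q=q[abs(q[:,2]-np.median(q[:,2]))<3]
    z=np.median(q[:,2]) if zz is None else zz
    hull=cv2.convexHull(pts);e=cv2.fitEllipse(hull)
    c,r=cv2.minEnclosingCircle(q[:,:2].astype(np.float32))
    W=at_z(f,e[0],z);print(f,len(pts),"ellipse",np.round(e[0],2),"zrim",round(float(np.median(q[:,2])),1),"W",W.round(2),"3Dcircle",np.round(c,2),round(r,1))
    return W
E
python3 - <<'E'
from h import *
W=rim("w13",(238,278,178,215))
goto(W)
W=rim("w8",(245,280,128,162))
E
```

```text
w13 278 ellipse [257.14 196.31] zrim nan W [nan nan nan] 3Dcircle [0. 0.] 0.0
t 17.25 tcp [ 506.1 -126.4  157.8] yaw z -17.29 shift [nan nan nan] F [ 0.5 -0.1 -0.4] w 0.328
w8 236 ellipse [261.87 144.53] zrim 85.6 W [ 506.24 -127.87   85.59] 3Dcircle [ 506.37 -127.84] 11.6
  return _methods._mean(a, axis=axis, dtype=dtype,
  ret = ret.dtype.type(ret / rcount)
```

```bash
sed -i 's/np.median(q\[:,2\])/np.nanmedian(q[:,2])/g' h.py; python3 - <<'E'
from h import *
W=rim("w13",(238,278,178,215),85.3)
goto(W)
E
```

```text
w13 278 ellipse [257.14 196.31] zrim 85.6 W [ 506.34 -127.81   85.3 ] 3Dcircle [ 506.35 -127.77] 11.6
t 17.25 tcp [ 506.1 -126.4  157.8] yaw z -17.29 shift [72.5 -1.2  0.7] F [ 0.5 -0.1 -0.4] w 0.328
```

```bash
python3 -m handwheel '[[5,-1.3,0.3,0,20],[14,-1.3,0.3,0,20],[24,-1.3,0.3,0,20],[33,-1.3,0.3,0,20],[38,-1.3,0.3,0,20],[40,-1.3,0.3,0,20],[40,-1.3,0.3,0,20],[40,-1.3,0.3,0,20]]'
python3 - <<'E'
from h import *
snap("wrist","w14");goto([506.34,-127.8,115]);snap("scene","c14");snap("side","s14")
P,p=cloud("w14");a=p[165:265,190:330]
cv2.imwrite("pics/g14.png",cv2.resize(a,None,fx=5,fy=5,interpolation=cv2.INTER_CUBIC)[:,:,::-1])
P,p=cloud("c14");a=p[90:190,190:290];P,p=cloud("s14");b=p[180:280,210:310]
cv2.imwrite("pics/h14.png",cv2.resize(np.hstack([a,b]),None,fx=4,fy=4,interpolation=cv2.INTER_CUBIC)[:,:,::-1])
E
```

```text
time: 18.05
tool_pos: [506.2, -129.1, 118.2]
eef_rot: [0.239, 1.557, -0.239]
ft_force: [-0.5, 0.2, -0.7]
grip_width: 0.332
t 18.1 tcp [ 506.2 -129.1  118.3] yaw z -17.41 shift [ 3.3  1.3 -0.3] F [ 0.   0.2 -0.6] w 0.332
```

View pics/g14.png

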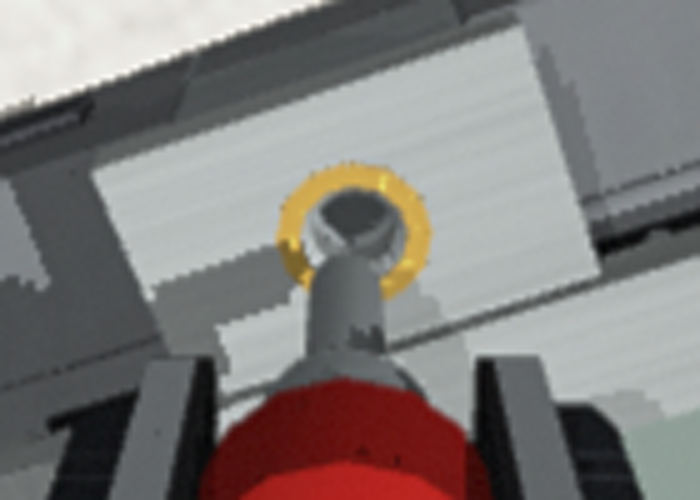

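View pics/h14.png

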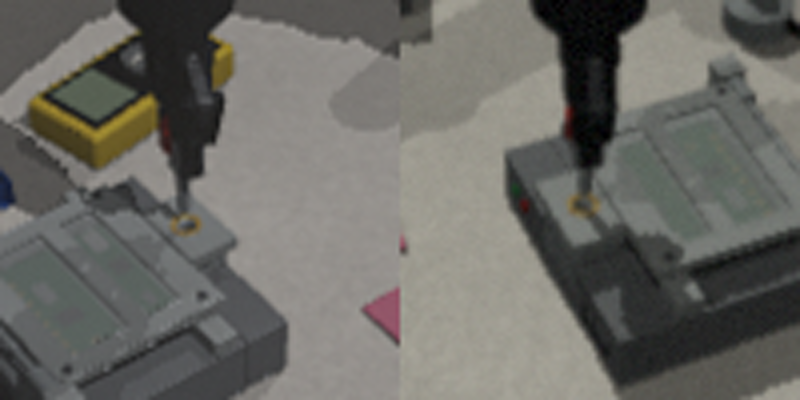

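```bash
python3 - <<'E'
from h import *
W=rim("w14",(244,280,195,224),85.4);goto(W)
T=T_tool(observe());Ti=np.linalg.inv(T)
P,p=cloud("w14")
for v in range(214,240,3):
    row=[]
    for u in range(245,274):
        q=(Ti@np.append(P[v,u],1))[:3]
        if -40<q[0]<24 : row.append((u,*q.round(1)))
    if row: a=np.array(row);print(v,a[0,0],a[-1,0],"tool x",np.median(a[:,1]).round(1),"y",((a[0,2]+a[-1,2])/2).round(2),"zmin",a[:,3].min())
for c,n in((W,"hole"),): 
  for z0 in (0,.4): print([np.round(proj("w14",(T@np.array([x,0.1,z0-5,1]))[:3]),1) for x in(17,0,-10)])
E
```

```text
w14 306 ellipse [260.27 211.24] zrim 85.6 W [ 505.99 -127.8    85.4 ] 3Dcircle [ 506.49 -128.11] 11.7
t 18.2 tcp [ 506.2 -129.1  118.3] yaw z -17.41 shift [32.9  1.1 -0.6] F [ 0.8  0.5 -0.1] w 0.332
217 254.0 263.0 tool x 14.0 y -0.15 zmin -4.6
220 252.0 265.0 tool x 9.2 y -0.15 zmin -4.3
223 252.0 265.0 tool x 4.5 y -0.2 zmin -4.8
226 252.0 266.0 tool x -0.9 y 0.2 zmin -4.9
229 251.0 266.0 tool x -5.1 y -0.15 zmin -4.9
232 251.0 266.0 tool x -9.2 y -0.15 zmin -4.4
235 251.0 266.0 tool x -24.2 y -0.15 zmin -9.7
238 248.0 269.0 tool x -27.6 y -0.15 zmin -9.5
[array([258.9, 213.7]), array([258.9, 223.6]), array([259. , 230.4])]
[array([258.9, 214.2]), array([258.9, 224.2]), array([259., 231.])]
```

```bash
python3 -m handwheel '[[2,1.2,-0.6,0,20],[4,1.2,-0.6,0,20],[7,1.2,-0.6,0,20],[10,1.2,-0.6,0,20],[13,1.2,-0.6,0,20],[16,1.2,-0.6,0,20],[19,1.2,-0.6,0,20],[20,1.2,-0.6,0,20],[20,1.2,-0.6,0,20]]'
python3 - <<'E'
from h import *
goto([506.34,-127.8,98]);snap("wrist","w15");print(observe()["moment"]);lidfit("w15")
P,p=cloud("w15");a=p[165:265,190:330]
cv2.imwrite("pics/g15.png",cv2.resize(a,None,fx=5,fy=5,interpolation=cv2.INTER_CUBIC)[:,:,::-1])
E
```

```text
time: 19.1
tool_pos: [505.5, -127.7, 97.8]
eef_rot: [0.238, 1.558, -0.239]
ft_force: [0.3, -0.8, -1.0]
grip_width: 0.331
t 19.1 tcp [ 505.5 -127.7   97.8] yaw z -17.41 shift [-0.2  0.1  0.8] F [ 0.3 -0.8 -1. ] w 0.331
[-0.03935028 -0.01804642  0.01049433]
w15 -182 -167 2100 z med 85.7 theta 0.033
w15 -156 -145 650 z med 85.0 theta 0.034
w15 -140 -125 1371 z med 84.6 theta 0.035
```

View pics/g15.png

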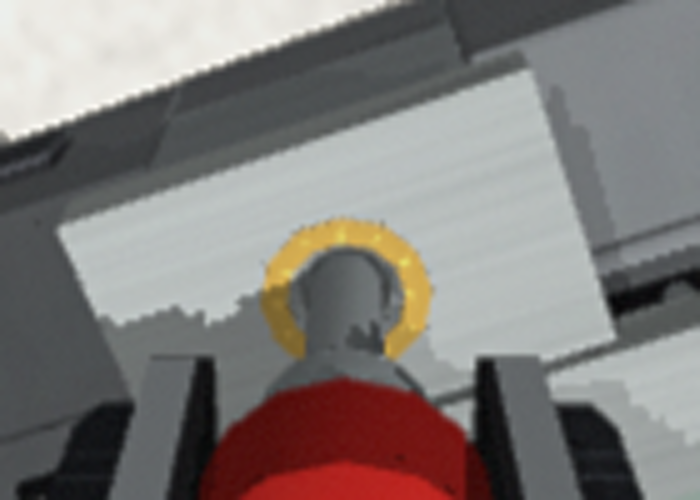

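The pin is inside the lid hole without contact force. Continuing into the base.

```bash
python3 -m handwheel '[[1.5,0,0.4,0,20],[3,0,0.4,0,20],[5,0,0.4,0,20],[7,0,0.4,0,20],[9,0,0.4,0,20],[11,0,0.4,0,20],[13,0,0.4,0,20],[15,0,0.4,0,20],[15,0,0.4,0,20]]'
python3 - <<'E'
from h import *
goto([506.34,-127.8,83]);print(observe()["moment"])
E
```

```text
time: 20.05
tool_pos: [505.9, -127.8, 82.7]
eef_rot: [0.238, 1.558, -0.239]
ft_force: [-0.1, 0.7, -1.1]
grip_width: 0.331
t 20.05 tcp [ 505.9 -127.8   82.7] yaw z -17.41 shift [-0.3  0.1  0.4] F [-0.1  0.7 -1.1] w 0.331
[-0.03306851  0.01139209  0.0303505 ]
```

```bash
python3 -m handwheel '[[2,0,0,0,20],[4,0,0,0,20],[6,0,0,0,20],[8,0,0,0,20],[10,0,0,0,20],[12,0,0,0,20],[14,0,0,0,20],[16,0,0,0,20],[18,0,0,0,20],[18,0,0,0,20]]' && python3 -m handwheel '[[1,0,0,0,20],[2,0,0,0,20],[3,0,0,0,20],[4,0,0,0,20],[4,0,0,0,20],[4,0,0,0,20]]'
python3 - <<'E'
from h import *
goto([506.34,-127.8,58]);print(observe()["moment"]);snap("wrist","w16");lidfit("w16");goto([506.34,-127.8,58])
E
```

```text
time: 21.05
tool_pos: [505.9, -127.8, 64.7]
eef_rot: [0.238, 1.558, -0.239]
ft_force: [-0.1, -0.4, -1.0]
grip_width: 0.325
time: 21.65
tool_pos: [506.2, -127.8, 61.1]
eef_rot: [0.239, 1.557, -0.238]
ft_force: [-0.3, 0.1, 2.2]
grip_width: 0.33
t 21.65 tcp [ 506.2 -127.8   61.1] yaw z -17.41 shift [3.1 0.1 0.1] F [-0.3  0.1  2.2] w 0.33
[ 0.05238534  0.13096365 -0.01115825]
w16 -182 -167 5582 z med 103.0 theta 0.132
w16 -156 -145 821 z med 120.1 theta 0.266
w16 -140 -125 1787 z med 83.7 theta 0.028
t 21.7 tcp [ 506.2 -127.8   61.1] yaw z -17.41 shift [3.1 0.1 0.1] F [-0.3 -0.4  2.2] w 0.331
```

Contact with the lid now. Pressing on in small steps.

```bash
python3 -m handwheel '[[1,0,0,0,20],[2,0,0,0,20],[2,0,0,0,20],[2,0,0,0,20]]' && python3 -m handwheel '[[0.5,0,0,0,20],[1,0,0,0,20],[1,0,0,0,20],[1,0,0,0,20]]' && python3 -m handwheel '[[0.5,0,0,0,20],[1,0,0,0,20],[1,0,0,0,20],[1,0,0,0,20]]'
```

```text
time: 22.1
tool_pos: [506.1, -127.9, 59.0]
eef_rot: [0.239, 1.558, -0.238]
ft_force: [-0.4, -0.5, 4.5]
grip_width: 0.334
time: 22.5
tool_pos: [506.0, -127.8, 58.1]
eef_rot: [0.239, 1.558, -0.238]
ft_force: [-1.1, -0.5, 5.4]
grip_width: 0.334
time: 22.9
tool_pos: [506.2, -127.9, 58.0]
eef_rot: [0.239, 1.557, -0.238]
ft_force: [-5.6, 2.1, 16.4]
grip_width: 0.333
```

The force jumped from 5 to 16 N with no further travel, so it has reached the firm stop. Checking the lid and the pin.

```bash
python3 - <<'E'
from h import *
goto([506.34,-127.8,58]);snap("wrist","w17");snap("scene","c17");snap("side","s17")
for f in("w17","c17","s17"):
    P,p=cloud(f);u=np.array([1,.035]);u/=np.linalg.norm(u);D=P[...,:2]-np.array([667.9,-122.1])
    a=D@u;b=D@np.array([-u[1],u[0]]);z=P[...,2]
    for n,m in (("bar",(a>-140)&(a<-125)&(abs(b)<72)&(z>70)&(z<92)),("rear",(a>-40)&(a<-15)&(abs(b)<70)&(z>70)&(z<92)),("tab",(a<-165)&(a>-183)&(abs(b)<32)&(z>70)&(z<92))):
        if m.sum()>5: print(f,n,m.sum(),np.median(z[m]).round(1))
P,p=cloud("w17");cv2.imwrite("pics/g17.png",p[:,:,::-1])
P,p=cloud("c17");a=p[90:190,190:290];P,p=cloud("s17");b=p[180:280,210:310]
cv2.imwrite("pics/h17.png",cv2.resize(np.hstack([a,b]),None,fx=4,fy=4,interpolation=cv2.INTER_CUBIC)[:,:,::-1])
goto([506.34,-127.8,58])
E
```

```text
t 22.9 tcp [ 506.2 -127.9   58. ] yaw z -17.42 shift [-0.   0.1  0.1] F [-5.6  2.1 16.4] w 0.333
w17 bar 1838 81.4
w17 rear 51 77.8
w17 tab 3148 81.4
c17 bar 173 78.9
c17 rear 307 77.4
c17 tab 32 78.4
s17 bar 127 80.4
s17 rear 311 78.8
s17 tab 92 79.8
t 23.05 tcp [ 506.2 -127.9   58. ] yaw z -17.43 shift [-0.   0.1  0.1] F [-4.9  1.1 15.8] w 0.33
```

View pics/g17.png

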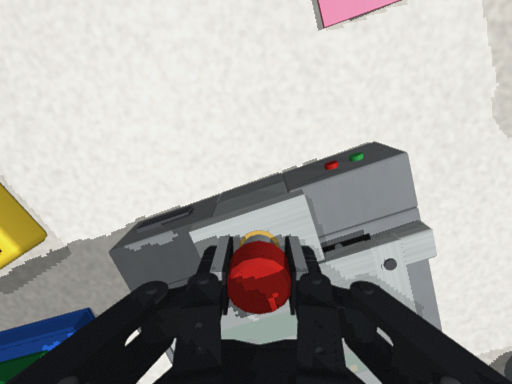

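View pics/h17.png

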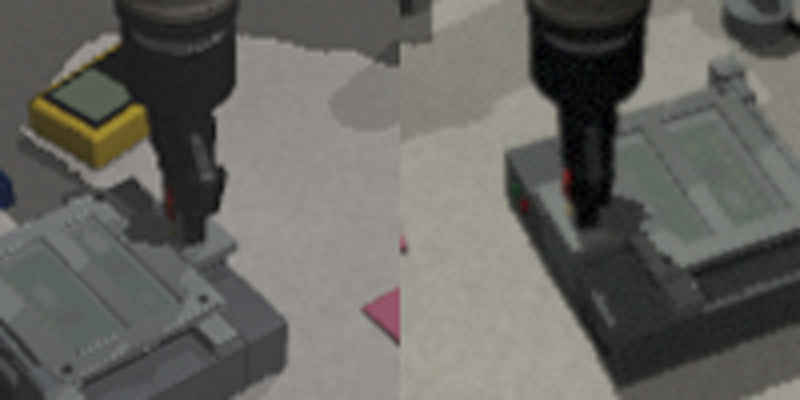

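```bash
python3 -m handwheel '[[0.2,0,0,0,20],[0.4,0,0,0,20],[0.4,0,0,0,20],[0.4,0,0,0,20],[0.4,0,0,0,20],[0.4,0,0,0,20]]'; python3 - <<'E'
from h import *
goto([506.34,-127.8,58]);snap("wrist","w18")
P,p=cloud("w18");D=P[...,:2]-np.array([667.9,-122.1]);a=D@np.array([1,.035]);b=D@np.array([-.035,1]);z=P[...,2]
m=(a<-165)&(a>-183)&(abs(b)<32)&(z>70)&(z<92);print(np.median(z[m]))
E
```

```text
time: 23.65
tool_pos: [506.3, -127.9, 57.9]
eef_rot: [0.24, 1.557, -0.238]
ft_force: [-5.6, 2.3, 21.2]
grip_width: 0.33
t 23.65 tcp [ 506.3 -127.9   57.9] yaw z -17.43 shift [-0.1  0.1  0. ] F [-5.6  2.3 21.2] w 0.33
81.36274546303932
```

```bash
python3 -c "
from workcell import *
print(sign_off());o=observe();print(o['time'],o['ft_force'],o['tool_pos'])"
```

```text
the job is handed in; nothing more can be done
None
the job is handed in; nothing more can be done
```

I swung the lid down onto the board and pushed the red-knobbed pin through the tab hole into the base. I handed the job in at about 23.7 s with the knob still gripped and pressed down.

**Final checks**
- **Stop reached:** the upward force on the tool rose from 5 N to 21 N while the tool moved only about 0.2 mm more. The pin tip works out at about 35 mm above the bench, its home height.
- **Lid height:** from three cameras the tab reads 78.4–81.4 mm, against 80 mm for fully shut. It had been resting about 5.5 mm higher. The wrist camera read 1.4 mm high here, and it also read about 1 mm high on the knob and the base block.
- **Grip:** it held steady, with the opening reading 0.33 of full, about the 30 mm knob.

**Disagreement with the text:** the closed fingertips measured about 28 mm behind the reported tool point, not 8 mm ahead of it. Because of this my first lowering of the lid stopped early, at about 0.25 rad. I then worked from the measured value and finished the swing.

I kept clear of the blue and black pins and touched nothing else on the bench, but I did not re-measure their positions at the end.

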